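# Lever the chute flap up and send the worn drum into the scrap bin

## Robot

A 7-joint arm with a two-finger parallel gripper is mounted at the origin on the work surface. World frame = base frame: x ahead of the robot, y to its left, z up, the work surface at z = 0. Lengths are in m, angles in rad, forces in N, time in s.
With the tool pointing down it reaches from about 0.425 to 0.875 m from the base axis. Payload 4.7 kg.
Tool frame: the origin (TCP) lies on the centre line of the jaws, within the pads' length; the fingertips stand 14 mm ahead of it and the grasp point (between the pads) lies 5 mm behind it; z points along the fingers, y is the direction in which the jaws open and shut (so a half turn about z gives the same grasp; the last joint's range is limited). The gripper opens to 87 mm and grips with 3 to 60 N. Pads are 19 mm wide; open, the fingers measure 117 mm over their backs; the gripper's body (75 mm by 190 mm) begins 51 mm behind the grasp point.
Start: joints at [1.178, 0.321, -0.07, 1.45, 0.023, 1.371, -0.057], TCP at [0.257, -0.597, 0.21] pointing down, gripper open.
Joint ranges: [-2.86, 2.86], [-0.3, 2.09], [-1.38, 1.24], [0.06, 2.45], [-1.56, 4.7], [0.09, 2.05], [-2.69, 2.69]. Speed limits (rad/s): [2.57, 2.57, 3.14, 3.14, 3.14, 3.14, 3.14].

## Interface

Orientations are given as a rotation vector (axis times angle).
In Python, from bench import ctrl, optics, models gives the robot as it stands. The module is installed in compiled form; this text tells all that it offers.
- The arm moves only by the tool arm_command, never from a script. Its argument "motion" is a list of rows, each a list of 3 entries, a list of its own where there are three numbers: the shift along the tool's x, y, z in mm, then the turn, a rotation vector about the tool's x, y, z in degrees, then the closure, from 0 (fully open) to 1 (shut). In form: [[[x, y, z], [ax, ay, az], claw], ...]. A call has 1 to 8 rows; each row shifts and turns the commanded pose from where the row before left it, along the tool's axes as they then stand; what a row does not reach is not made up. A row lasts 1/12 s, in which the tool goes at most 41.7 mm and 7.16 degrees, less where a joint would pass 70% of its speed; a pose out of reach is approached as far as the arm can. A call with a gripper value outside its range is refused whole. The fingers move at their own pace and stop on an object; "force" is the grip in N (left out, the last holds). Time passes only in rows, so rows that do not move let the fingers close. It gives the time, the measured TCP pose, the force and the opening at its end, in the units of the state.
- ctrl.get_state(): the state, without advancing time (a new reading comes with each control period).
- optics.get_image(name): name is "scene" or "top" or "wrist"; returns (picture, depth): 420x560x3 uint8, blue, green, red; 420x560 float32, m along the optical axis (not along the pixel's ray), 0 where there is no reading.
- optics.camera_model(name): a dict with "fovy" (degrees; the focal length in pixels is half the picture's height over the tangent of half this angle, whatever the lens; pixels are square), "cx", "cy" (the principal point, pixels), "distortion" ([k1, k2, p1, p2, k3] as OpenCV has them; the pictures are not rectified), "rvec" (rotation vector, rad) and "tvec" (3), from world to camera coordinates, as OpenCV has them; the wrist camera has in their place "mount" (4x4, takes a point from camera to tool coordinates, whose origin is the TCP and whose axes are the flange's). Camera axes: x right, y down, z forward; pixel columns grow to the right and rows downward; lengths in m; the calibration is good to about 2 mm. A picture is of the moment at which its call begins: read the wrist's pose just before it. camera_model takes no time and is no camera call.
- ctrl.close_job(): hands the job in, once; it reports no verdict.
Trained networks look in the newest picture that a camera, given by its name, has taken for a name from the list of things; names that differ only in an ending like _2 or _b are one class to them, and where a whole thing is asked for, a point or a joint stands for the part that bears it (a point fixed in the world has none). Each returns a list of dicts, best first, with "conf" (0 to 1); they miss things now and then, are a little off and sometimes report something else, mostly with a low value. They report only what shows in the picture. A call takes as long as a camera call.
- models.search_frame(camera, target): "location" ([x, y, z] in m, in the coordinates of the camera as it stood for that picture, good to about 4 mm: the middle of the surface that is visible of it).
- models.silhouettes(camera, target): "pixels" (420x560 bool, what is visible of it).
The state is a dict: "time": time; "joint_positions": joint angles; "qd": joint speeds; "joint_torque": joint torques, N m; "position": TCP position; "tool_rot": TCP orientation; "ft_force": force on the tool from outside, world axes, zero at the start; "torque": the same for the moment, N m; "grip_width": opening from 0.0 (shut) to 1.0 (fully open).
Only numpy, scipy, OpenCV 4.12 (cv2) and the standard library are available. Lean on these libraries where they do the work, as an engineer would, in place of code of your own. Each camera call takes 0.05 s, during which the arm holds its last target.

## Task

With your fingertips push the tin scrap bin, which is swung halfway forward, back until it sits fully level beside the chute's spout. Then press down the long end of the lever to raise the steel flap, and keep it down until the brass drum has rolled out into the bin, before letting the lever up so that the flap falls shut. Do not touch the drum or the flap, and leave the other things on the bench where they are.

Things in the scene. Friction and masses are not known exactly. Their poses are not given: they have to be found in the camera images.
- chute: Fixed scrap chute on a base board 12 mm thick (x -110 to 55, y -140 to 180 mm). Origin on the bench; x, y level. The trough (33 mm wide inside, walls 36 mm) runs along x = 0 and slopes down towards +y, from y -150 to the spout edge at y 60 mm, floor there 100 mm up. Trough and flap at rest top out 180 mm up. Lever on the -x (robot) side, bin at the +y end.
- bin (a joint): Tilt of the tin scrap bin, rad: 0 = home, level, at its stop; positive = swung forward, top leaning to the chute's -x (robot) side; starts between 0.4 and 0.65. Stiff hinge, stays where it is left; 1 to 8 N at the rim pushes it back in the chute's +x direction.
- bin_rim (a point): Middle of the top edge of the bin's front wall, outer face; moves with the bin. The hinge runs along the chute's y, 56 mm below it along that wall (x -50, z 14 mm in the chute frame); at home the point is at x -50, y 120, z 70 mm there. Bin 100 x 100 mm, 56 mm high (44 mm on the spout side), sheet 3 mm, rolled rim 5 mm.
- bin_in (a point): Centre of the bin's inner floor (3 mm above its underside). Axes: x from front wall to back wall, y away from the chute, z out of the bin; inner walls 47 mm from it each way.
- lever (a joint): Lever angle, rad: 0 = at rest, long end up; grows as the long end is pressed; stop at 0.42. Pivot parallel to the chute's x axis at x -70, y -85, z 158 mm of the chute frame. The short end (55 mm) lies under a pin on the flap, whose weight brings the lever back when let go. Takes about 4 N on the pad. The drum gets free at about 0.25 to 0.3.
- lever_pad (a point): Middle of the top face of the wooden pad (36 mm wide, 44 mm along the lever) at the lever's long end, 175 mm from the pivot in the chute's -y direction; moves with the lever: 199 mm above the bench at rest, 127 mm at the stop. Nothing stands above it.
- flap: The heavy steel flap: an upright plate 66 mm wide, 13 thick, 55 high across the chute mouth, on two arms, with the pin on its side. Origin on its hinge axis, which is parallel to the chute's x axis at y -80, z 157 mm of the chute frame. Its own z axis is upright when shut and leans by the opening angle as it rises (to about 0.47 rad with the lever fully down).
- flap_center (a point): Centre of the upright plate of the flap.
- drum: Worn brass mainspring drum, a cylinder 36 mm in diameter and 26 mm long; origin at its centre, its own x axis is the cylinder's axis. It stands on its rim in the chute, leaning on the flap, and rolls out by itself when the flap is high enough.
- spool_case: Bystander: cream bakelite ribbon-spool case, 68 x 68 x 30 mm.
- mallet: Bystander: wooden mallet, head 85 mm long and 48 mm thick, handle to 210 mm from the head.
- race: Bystander: steel ball bearing race, a flat ring 52 mm across, 15 mm high.
- oil_jar: Bystander: amber glass jar, 54 mm across, 75 mm high.
- screwdriver: Bystander: screwdriver lying flat, about 200 mm long.
- brush: Bystander: small brush lying flat.
- screw_dish: Bystander: low steel dish, 80 mm across, 25 mm high.

How it is judged:
On the way, in this order (a step that is already met when the one before it is completed fails the run):
1. the bin is pushed back home, level, with the drum still in the chute (value of joint bin below 0.06 rad and height (world z) of drum above 0.11 m), for 0.2 s.
2. the lever's long end is pressed down and the flap is raised (value of joint lever above 0.12 rad and angle between flap's own z axis and vertical above 0.12 rad), for 0.1 s.
3. the drum has rolled out into the bin (x of drum in the frame of bin_in between -0.045 and 0.045 m and y of drum in the frame of bin_in between -0.045 and 0.045 m and z of drum in the frame of bin_in between 0 and 0.045 m), for 0.2 s.
At the end, for the whole second after the job is handed in: The drum rests inside the bin (its centre within 45 mm of the middle of the bin each way, speed below 0.05 m/s), the bin is home (within 0.06 rad), the flap is shut (within 0.05 rad) and the lever is back up (within 0.06 rad) (all of step 3 and value of joint each of bin, lever below 0.06 rad and angle between flap's own z axis and vertical below 0.05 rad and linear speed of drum below 0.05 m/s); the robot touches nothing.
It fails at once if the robot touches the drum (over 0.5 N) (contact force between any of the fingers, the arm and drum above 0.5 N).
It fails at once if the robot touches the flap (over 1 N) (contact force between any of the fingers, the arm and flap above 1 N).
It fails at once if a bystander is moved by more than 25 mm or lifted (distance of any of spool_case, mallet, race, oil_jar, screwdriver, brush, screw_dish from where it was at the start of the episode above 0.025 m).
It also fails if it takes over 51 s, if anything falls off the work surface, if the arm or the gripper's body presses on something with over 40 N, if the wrist force passes 120 N, or if a joint passes its speed limit or range.

## Working session

There is one attempt and no reset: what is moved stays moved. The work goes in short steps, Python scripts to look and compute and a tool call to move; the robot and the scene stay as the last step left them, time stands still between calls to the robot, and variables do not carry over. Pictures are saved under pics/ and viewed, and the job is handed in when it is done.

Besides the shell and the picture viewer there is one more tool, called after "Request:" by a JSON object that holds its "op" and its "data", one argument or row to a line. arm_command: Moves the arm, as the interface text tells. Its arguments: {"type":"object","properties":{"motion":{"type":"array","items":{"type":"array"}},"force":{"type":"number"}},"required":["motion"]}

```bash
mkdir -p pics; ls
cat > h.py <<'E'
import numpy as np, cv2
from bench import ctrl, optics, models
def cam(name):
    m=optics.camera_model(name); f=210/np.tan(np.radians(m["fovy"])/2)
    K=np.array([[f,0,m["cx"]],[0,f,m["cy"]],[0,0,1]]); return m,K,np.array(m["distortion"],float)
def T(name,state=None):
    m,K,d=cam(name); M=np.eye(4)
    if "rvec" in m:
        R=cv2.Rodrigues(np.array(m["rvec"],float))[0]; M[:3,:3]=R.T; M[:3,3]=-R.T@np.array(m["tvec"],float).ravel(); return M
    s=state or ctrl.get_state(); M[:3,:3]=cv2.Rodrigues(np.array(s["tool_rot"],float))[0]; M[:3,3]=s["position"]
    return M@np.array(m["mount"])
def cloud(name,depth,mask,M):
    m,K,d=cam(name); v,u=np.nonzero(mask&(depth>0))
    p=cv2.undistortPoints(np.stack([u,v],1).astype(float)[:,None],K,d)[:,0]; z=depth[v,u]
    P=np.c_[p*z[:,None],z]; return P@M[:3,:3].T+M[:3,3],np.c_[u,v]
def proj(name,P,M):
    m,K,d=cam(name); W=np.linalg.inv(M)
    return cv2.projectPoints(np.atleast_2d(P).astype(float),cv2.Rodrigues(W[:3,:3])[0],W[:3,3],K,d)[0][:,0]
E
python3 - <<'E'
from h import *
s=ctrl.get_state(); print({k:np.round(v,3) for k,v in s.items()})
for n in ["scene","top","wrist"]:
    im,d=optics.get_image(n); cv2.imwrite(f"pics/{n}0.png",im); np.save(f"{n}0.npy",d)
    M=T(n,s); print(n,M[:3,3].round(3))
    if n!="wrist":
      for t in ["chute","bin","lever","lever_pad","bin_rim","flap","drum","spool_case","mallet","race","oil_jar","screwdriver","brush","screw_dish"]:
        for r in models.search_frame(n,t)[:2]:
            print(t,round(r["conf"],2),(M[:3,:3]@r["location"]+M[:3,3]).round(3))
print(ctrl.get_state()["time"])
E
```

```text
pics
{'time': np.float64(0.0), 'joint_positions': array([ 1.178,  0.322, -0.07 ,  1.452,  0.023,  1.371, -0.057]), 'qd': array([ 0.   , -0.002,  0.   , -0.001,  0.001,  0.   ,  0.   ]), 'joint_torque': array([-0.0000e+00, -4.9130e+01, -4.0400e-01, -3.1253e+01, -6.4000e-02,
        4.4000e-02,  0.0000e+00]), 'position': array([ 0.257, -0.596,  0.209]), 'tool_rot': array([-3.075e+00, -6.340e-01,  1.000e-03]), 'ft_force': array([-0.281,  0.264,  0.21 ]), 'torque': array([-0.015, -0.029, -0.051]), 'grip_width': np.float64(1.003)}
scene [ 1.03  -0.009  0.745]
chute 0.8 [ 0.615 -0.03   0.084]
chute 0.52 [ 0.587 -0.192  0.181]
bin 0.74 [0.609 0.009 0.165]
bin 0.59 [0.595 0.119 0.069]
lever 0.84 [ 0.588 -0.191  0.175]
lever_pad 0.63 [ 0.583 -0.191  0.177]
bin_rim 0.74 [0.6   0.12  0.069]
flap 0.89 [0.614 0.009 0.16 ]
drum 0.73 [0.611 0.024 0.137]
drum 0.36 [ 0.767 -0.21   0.018]
spool_case 0.85 [ 0.444 -0.03   0.025]
mallet 0.84 [ 0.739 -0.02   0.033]
race 0.61 [ 0.628 -0.214  0.016]
oil_jar 0.8 [0.667 0.246 0.062]
screwdriver 0.88 [ 0.502 -0.251  0.016]
brush 0.67 [ 0.768 -0.211  0.015]
brush 0.43 [0.61  0.021 0.138]
screw_dish 0.61 [0.436 0.242 0.017]
top [0.398 0.039 1.145]
chute 0.97 [ 0.582 -0.011  0.043]
bin 0.67 [0.574 0.115 0.048]
lever 0.56 [ 0.583 -0.181  0.184]
lever_pad 0.77 [ 0.581 -0.184  0.181]
lever_pad 0.26 [0.573 0.114 0.051]
bin_rim 0.67 [0.573 0.118 0.047]
flap 0.8 [0.596 0.005 0.162]
drum 0.76 [0.606 0.023 0.14 ]
spool_case 0.68 [ 0.44  -0.045  0.029]
spool_case 0.19 [0.65  0.245 0.078]
mallet 0.63 [ 0.73  -0.019  0.034]
race 0.65 [ 0.636 -0.207  0.016]
race 0.32 [ 0.437 -0.044  0.026]
oil_jar 0.79 [0.65  0.245 0.077]
oil_jar 0.61 [0.571 0.122 0.048]
screwdriver 0.59 [ 0.438 -0.044  0.029]
screw_dish 0.96 [0.449 0.24  0.019]
screw_dish 0.32 [ 0.73  -0.018  0.038]
wrist [ 0.321 -0.569  0.383]
1.55
```

View pics/scene0.png

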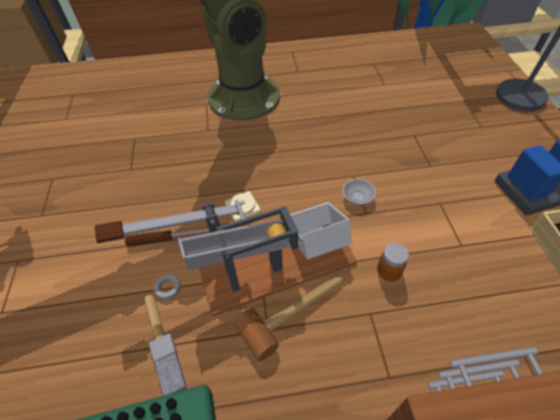

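View pics/top0.png

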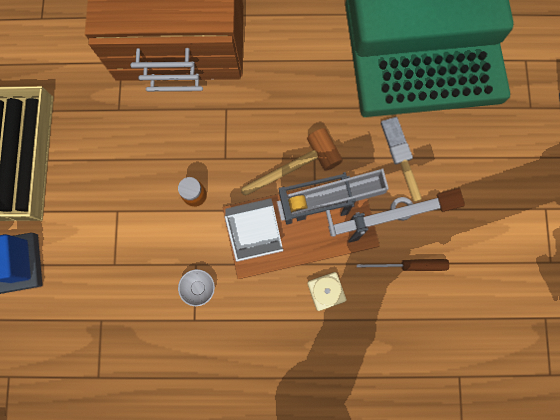

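Run:
```python
from h import *
im=cv2.imread("pics/top0.png"); c=im[110:290,210:480]; cv2.imwrite("pics/topz.png",cv2.resize(c,None,fx=2.9,fy=2.9,interpolation=cv2.INTER_CUBIC))
im=cv2.imread("pics/scene0.png"); c=im[175:315,80:370]; cv2.imwrite("pics/scenez.png",cv2.resize(c,None,fx=2.7,fy=2.7,interpolation=cv2.INTER_CUBIC))
```

```text
(no output)
```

View pics/topz.png

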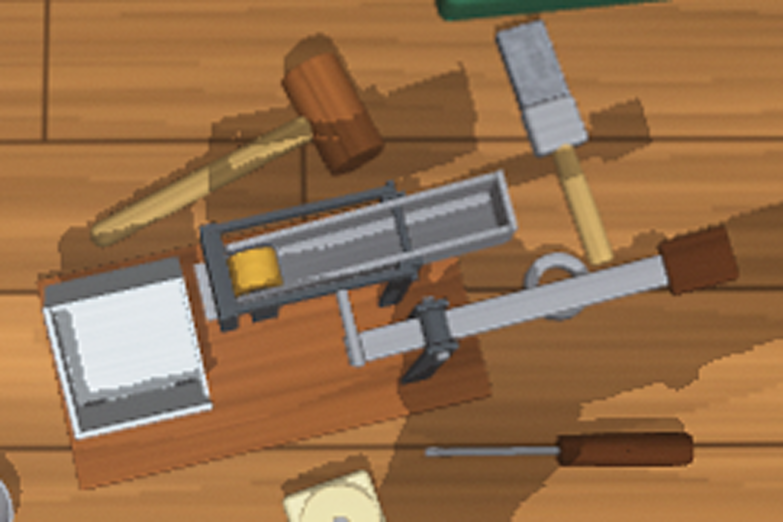

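View pics/scenez.png

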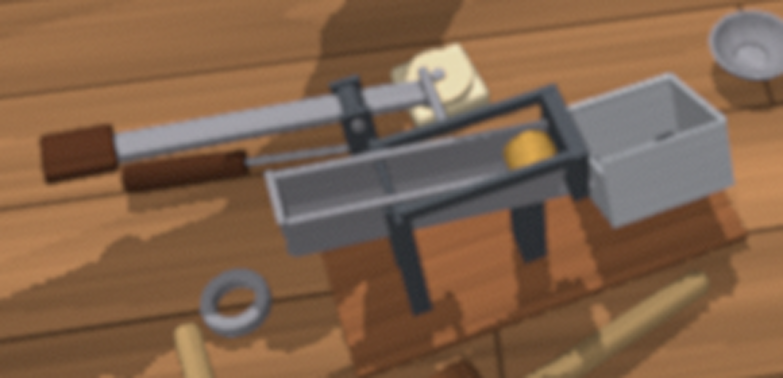

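```bash
cat > fit.py <<'E'
from h import *
from scipy.optimize import least_squares
F=[("top",(80,488),(-110,180,12)),("top",(40,275),(55,180,12)),("top",(490,395),(-110,-140,12)),("top",(697,258),(-70,-260,199)),("scene",(78,149),(-70,-260,199))]
def world(p,P):
    P=np.array(P,float)/1000; c,s=np.cos(p[2]),np.sin(p[2]); return np.array([p[0]+c*P[0]-s*P[1],p[1]+s*P[0]+c*P[1],P[2]])
def uv(n,q): return np.array(q)/2.9+[210,110] if n=="top" else np.array(q)/2.7+[80,175]
Ms={n:T(n) for n in ["top","scene"]}
if __name__=="__main__":
    r=lambda p:np.concatenate([proj(n,world(p,P),Ms[n])[0]-uv(n,q) for n,q,P in F])
    o=least_squares(r,[.6,0,.2]); print(o.x.round(4),o.fun.round(1)); p=o.x; np.save("p.npy",p)
    for n in Ms:
        d=np.load(n+"0.npy"); X,u=cloud(n,d,np.ones_like(d,bool),Ms[n])
        c,s=np.cos(p[2]),np.sin(p[2]); L=(X-[p[0],p[1],0])@np.array([[c,-s,0],[s,c,0],[0,0,1]])*1000
        a=L[(abs(L[:,0]+70)<40)&(L[:,1]<-225)&(L[:,1]>-295)&(L[:,2]>150)]; print(n,"pad",len(a),a.min(0).round(),a.max(0).round(),np.median(a,0).round())
        a=L[(abs(L[:,1]-120)<40)&(L[:,0]<30)&(L[:,0]>-150)&(L[:,2]>25)]
        for x in range(-120,30,8):
            b=a[abs(a[:,0]-x)<4]
            if len(b): print(x,np.percentile(b[:,2],[2,50,98]).round(),end=' ')
        print()
        a=L[(abs(L[:,0])<30)&(L[:,1]<-120)&(L[:,1]>-190)&(L[:,2]>100)&(L[:,2]<190)]; print("trough",a.min(0).round(),a.max(0).round())
    for k,P in {"pad":(-70,-260,199),"padstop":(-70,-260,127),"rimhome":(-50,120,70),"hinge":(-50,120,14),"binin":(0,120,17),"spout":(0,60,100)}.items(): print(k,world(p,P).round(3))
E
python3 fit.py
```

```text
[0.6146 0.0039 0.2178] [-1.6 -0.3 -2.8  0.7 -0.4 -0.4  1.6 -0.4 -2.3 -0.7]
top pad 541 [ -88. -280.  183.] [ -51. -225.  208.] [ -70. -254.  198.]
-80 [63. 66. 70.] -72 [50. 58. 69.] -64 [37. 44. 53.] -56 [25. 31. 38.] -48 [25. 26. 27.] -40 [25. 27. 31.] -32 [26. 29. 34.] -24 [28. 33. 39.] -16 [32. 38. 43.] -8 [37. 42. 48.] 0 [41. 46. 51.] 8 [ 45.  53. 114.] 16 [ 51.  59. 107.] 24 [78. 84. 93.] 
trough [ -21. -155.  129.] [  20. -120.  185.]
scene pad 605 [ -88. -279.  180.] [ -50. -225.  203.] [ -65. -254.  196.]
-80 [63. 65. 66.] -72 [49. 59. 67.] -64 [35. 44. 53.] -56 [25. 31. 40.] -48 [25. 26. 27.] 8 [105. 109. 111.] 16 [ 91. 100. 109.] 24 [75. 85. 94.] 
trough [ -21. -154.  131.] [  22. -120.  182.]
pad [ 0.602 -0.265  0.199]
padstop [ 0.602 -0.265  0.127]
rimhome [0.54 0.11 0.07]
hinge [0.54  0.11  0.014]
binin [0.589 0.121 0.017]
spout [0.602 0.062 0.1  ]
```

Request:
{"op": "arm_command", "data": {
  "motion": [
    [[0,0,-15],[0,0,-7],1],
    [[0,0,-15],[0,0,-7],1],
    [[0,0,-15],[0,0,-7],1],
    [[0,0,-15],[0,0,-7],1],
    [[0,0,-15],[0,0,-7],1],
    [[0,0,-15],[0,0,-7],1],
    [[0,0,-15],[0,0,-7],1],
    [[0,0,-15],[0,0,-7],1]
  ]
}}

```text
time: 2.22
position: [0.2571, -0.5969, 0.331]
tool_rot: [2.413, 2.012, -0.0]
ft_force: [0.2, 0.1, 0.4]
grip_width: 0.48
```

```bash
cat > plan.py <<'E'
from fit import *
from scipy.spatial.transform import Rotation as Ro
p=np.load("p.npy"); s=ctrl.get_state(); R=Ro.from_rotvec(s["tool_rot"])
Cx=np.array([np.cos(p[2]),np.sin(p[2]),0]); Cy=np.array([-Cx[1],Cx[0],0]); Z=np.array([0,0,1.])
def desired(tilt): # deg, tips toward chute +x
    return Ro.from_matrix(np.c_[Cy,Cx,-Z])*Ro.from_rotvec([-np.radians(tilt),0,0])
def inchute(X): X=np.array(X)-[p[0],p[1],0]; return np.array([X@Cx,X@Cy,X[2]])*1000
def go(Pw,Rd=None):
    d=R.inv().apply(np.array(Pw)-s["position"])*1000; print("shift tool mm",d.round(1),"norm",np.linalg.norm(d).round())
    if Rd is not None: print("turn deg",np.degrees((R.inv()*Rd).as_rotvec()).round(2))
def st(): print("t",round(float(s["time"]),2),"pos",np.round(s["position"],4),"F",np.round(s["ft_force"],1),"chute mm",inchute(s["position"]).round(1),"tip",inchute(s["position"]+R.apply([0,0,.014])).round(1),"grip",round(float(s["grip_width"]),2),"q",np.round(s["joint_positions"],2))
E
python3 - <<'E'
from plan import *
st(); go([.50,-.35,.33],desired(0)); go(world(p,(-130,130,330)),desired(0))
E
```

```text
t 2.22 pos [ 0.2571 -0.5969  0.331 ] F [0.2 0.1 0.4] chute mm [-478.8 -509.3  331. ] tip [-478.8 -509.3  317. ] grip 0.48 q [ 1.26  0.3  -0.19  1.24  0.06  1.6   0.9 ]
shift tool mm [286.5 194.6   0.9] norm 346.0
turn deg [ 0.000e+00  1.000e-02 -2.283e+01]
shift tool mm [724.6  73.5   0.9] norm 728.0
turn deg [ 0.000e+00  1.000e-02 -2.283e+01]
```

Request:
{"op": "arm_command", "data": {
  "motion": [
    [[29,19.5,0],[0,0,0],1],
    [[29,19.5,0],[0,0,0],1],
    [[29,19.5,0],[0,0,0],1],
    [[29,19.5,0],[0,0,0],1],
    [[29,19.5,0],[0,0,0],1],
    [[29,19.5,0],[0,0,0],1],
    [[29,19.5,0],[0,0,0],1],
    [[29,19.5,0],[0,0,0],1]
  ]
}}

```text
time: 2.88
position: [0.4545, -0.3966, 0.3305]
tool_rot: [2.418, 2.004, -0.0]
ft_force: [1.3, -0.1, 0.4]
grip_width: 0.011
```

Request:
{"op": "arm_command", "data": {
  "motion": [
    [[29,19,0],[0,0,0],1],
    [[29,19,0],[0,0,0],1],
    [[36,-10,0],[0,0,0],1],
    [[36,-10,0],[0,0,0],1],
    [[36,-10,0],[0,0,0],1],
    [[36,-10,0],[0,0,0],1],
    [[36,-10,0],[0,0,0],1],
    [[36,-10,0],[0,0,0],1]
  ]
}}

```text
time: 3.55
position: [0.4823, -0.1228, 0.3303]
tool_rot: [2.418, 2.004, -0.0]
ft_force: [1.4, -0.1, -0.1]
grip_width: 0.008
```

Request:
{"op": "arm_command", "data": {
  "motion": [
    [[36,-10,0],[0,0,0],1],
    [[36,-10,0],[0,0,0],1],
    [[36,-10,0],[0,0,0],1],
    [[36,-10,0],[0,0,0],1],
    [[0,0,0],[0,0,-6],1],
    [[0,0,0],[0,0,-6],1],
    [[0,0,0],[0,0,-5.5],1],
    [[0,0,0],[0,0,-5.5],1]
  ]
}}

```text
time: 4.22
position: [0.47, 0.0246, 0.3304]
tool_rot: [1.963, 2.452, -0.0]
ft_force: [-0.0, -0.6, -0.2]
grip_width: 0.005
```

Run:
```python
from plan import *
st(); go(world(p,(-130,130,200)),desired(15))
```

```text
t 4.22 pos [0.47   0.0246 0.3304] F [-0.  -0.6 -0.2] chute mm [-136.7   51.5  330.4] tip [-136.7   51.5  316.4] grip 0.0 q [ 0.6  -0.09 -0.65  1.65 -0.05  1.56  0.17]
shift tool mm [ 78.6   6.8 130.3] norm 152.0
turn deg [-14.98   0.03   0.15]
```

Request:
{"op": "arm_command", "data": {
  "motion": [
    [[26,2,0],[-5,0,0],1],
    [[26,2,0],[-5,0,0],1],
    [[26,2,0],[-5,0,0],1],
    [[0,0,0],[0,0,0],1]
  ]
}}

```text
time: 4.55
position: [0.4597, 0.0853, 0.3339]
tool_rot: [1.874, 2.344, 0.226]
ft_force: [-0.6, 0.5, -0.1]
grip_width: 0.002
```

Run:
```python
from plan import *
st(); go(world(p,(-128,130,62)),desired(15))
```

```text
t 4.55 pos [0.4597 0.0853 0.3339] F [-0.6  0.5 -0.1] chute mm [-133.7  113.   333.9] tip [-130.9  112.9  320.2] grip 0.0 q [ 0.42 -0.29 -0.52  1.81 -0.16  1.39  0.14]
shift tool mm [ 19.5 -48.4 267.4] norm 272.0
turn deg [-3.54  0.49  0.29]
```

Request:
{"op": "arm_command", "data": {
  "motion": [
    [[2,-5,30],[0,0,0],1],
    [[2,-5,30],[0,0,0],1],
    [[2,-5,30],[0,0,0],1],
    [[2,-5,30],[0,0,0],1],
    [[2,-5,30],[0,0,0],1],
    [[2,-5,20],[0,0,0],1],
    [[0,0,0],[0,0,0],1]
  ]
}}

```text
time: 5.13
position: [0.4594, 0.0912, 0.1548]
tool_rot: [1.891, 2.345, 0.215]
ft_force: [-1.5, -0.0, -0.3]
grip_width: 0.004
```

Run:
```python
from plan import *
st(); go(world(p,(-128,130,62)),desired(15))
```

```text
t 5.13 pos [0.4594 0.0912 0.1548] F [-1.5 -0.  -0.3] chute mm [-132.6  118.8  154.8] tip [-130.   118.7  141. ] grip 0.0 q [ 0.42 -0.19 -0.61  2.09 -0.13  1.02  0.08]
shift tool mm [ 11.7 -12.7  92. ] norm 94.0
turn deg [-4.3   0.36 -0.21]
```

Request:
{"op": "arm_command", "data": {
  "motion": [
    [[4,-4,30],[-4,0,0],1],
    [[4,-6,30],[0,0,0],1],
    [[4,-6,28],[0,0,0],1],
    [[0,0,0],[0,0,0],1]
  ]
}}

```text
time: 5.47
position: [0.4627, 0.104, 0.0666]
tool_rot: [1.858, 2.305, 0.294]
ft_force: [-1.1, 0.0, -0.8]
grip_width: 0.007
```

Run:
```python
from plan import *
st(); go(world(p,(-68,130,62)),desired(15))
```

```text
t 5.47 pos [0.4627 0.104  0.0666] F [-1.1  0.  -0.8] chute mm [-126.6  130.6   66.6] tip [-123.1  130.5   53.1] grip 0.01 q [ 0.42 -0.12 -0.67  2.24 -0.08  0.74  0.  ]
shift tool mm [-0.3 55.5 19.4] norm 59.0
turn deg [-0.21  0.39 -0.16]
```

Request:
{"op": "arm_command", "data": {
  "motion": [
    [[0,7,2.5],[0,0,0],1],
    [[0,7,2.5],[0,0,0],1],
    [[0,6,2],[0,0,0],1],
    [[0,6,2],[0,0,0],1],
    [[0,6,2],[0,0,0],1],
    [[0,6,2],[0,0,0],1],
    [[0,6,2],[0,0,0],1],
    [[0,0,0],[0,0,0],1]
  ]
}}

```text
time: 6.13
position: [0.5126, 0.1149, 0.0679]
tool_rot: [1.853, 2.3, 0.303]
ft_force: [0.4, 0.1, 0.5]
grip_width: 0.004
```

Run:
```python
from plan import *
st(); go(world(p,(-68,130,62)),desired(15))
im,d=optics.get_image("top"); cv2.imwrite("pics/top1.png",cv2.resize(im[110:290,210:480],None,fx=2.9,fy=2.9))
```

```text
t 6.13 pos [0.5126 0.1149 0.0679] F [0.4 0.1 0.5] chute mm [-75.6 130.4  67.9] tip [-71.9 130.3  54.4] grip 0.0 q [ 0.41  0.01 -0.7   2.14  0.05  0.72 -0.11]
shift tool mm [-0.3  5.7  7.7] norm 10.0
turn deg [ 0.32  0.44 -0.15]
```

View pics/top1.png

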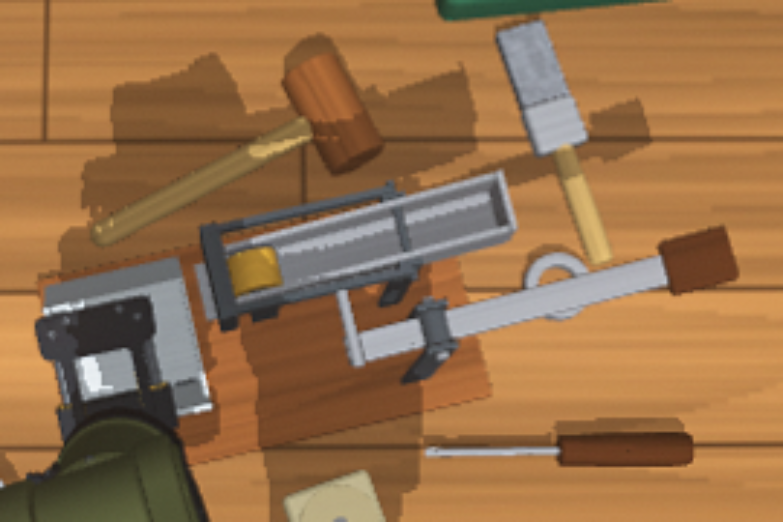

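Request:
{"op": "arm_command", "data": {
  "motion": [
    [[0,2,2],[0,0,0],1],
    [[0,2,2],[0,0,0],1],
    [[0,2,1],[0,0,0],1],
    [[0,1,1],[0,0,0],1],
    [[0,0,0],[0,0,0],1]
  ]
}}

```text
time: 6.6
position: [0.5194, 0.1162, 0.0635]
tool_rot: [1.853, 2.3, 0.301]
ft_force: [-0.8, -0.1, 0.6]
grip_width: 0.002
```

Run:
```python
from plan import *
st()
```

```text
t 6.6 pos [0.5194 0.1162 0.0635] F [-0.8 -0.1  0.6] chute mm [-68.6 130.2  63.5] tip [-65.  130.1  50. ] grip 0.0 q [ 0.41  0.04 -0.7   2.13  0.08  0.72 -0.13]
```

Request:
{"op": "arm_command", "data": {
  "motion": [
    [[0,1.5,0.4],[0,0,0],1],
    [[0,1.5,0.4],[0,0,0],1],
    [[0,0,0],[0,0,0],1]
  ]
}}

```text
time: 6.85
position: [0.5228, 0.1168, 0.0638]
tool_rot: [1.853, 2.299, 0.302]
ft_force: [0.6, 1.1, 1.1]
grip_width: 0.004
```

Request:
{"op": "arm_command", "data": {
  "motion": [
    [[0,1.5,0.4],[0,0,0],1],
    [[0,0,0],[0,0,0],1]
  ]
}}

```text
time: 7.02
position: [0.5242, 0.1171, 0.0638]
tool_rot: [1.853, 2.299, 0.301]
ft_force: [0.7, -0.7, 0.6]
grip_width: 0.007
```

```bash
cat > binchk.py <<'E'
from plan import *
st()
for n in ["scene","top"]:
    im,d=optics.get_image(n); cv2.imwrite(f"pics/{n}_{float(s['time']):.1f}.png",cv2.resize(im[110:310,80:370] if n=="scene" else im[110:290,210:480],None,fx=2.7,fy=2.7))
    X,u=cloud(n,d,np.ones_like(d,bool),Ms[n]); c,sn=np.cos(p[2]),np.sin(p[2]); L=(X-[p[0],p[1],0])@np.array([[c,-sn,0],[sn,c,0],[0,0,1]])*1000
    # floor plane tilt
    a=L[(abs(L[:,1]-115)<35)&(L[:,0]>-35)&(L[:,0]<38)&(L[:,2]<40)&(L[:,2]>12)]
    if len(a)>30: print(n,"floor slope",np.polyfit(a[:,0],a[:,2],1).round(3),len(a))
    a=L[(abs(L[:,1]-120)<40)&(L[:,0]>44)&(L[:,0]<56)&(L[:,2]>50)&(L[:,2]<90)]
    if len(a): print(n,"back top z",np.percentile(a[:,2],[50,90,98]).round(1),len(a))
print(ctrl.get_state()["time"])
E
python3 binchk.py
```

```text
t 7.02 pos [0.5242 0.1171 0.0638] F [ 0.7 -0.7  0.6] chute mm [-63.8 130.1  63.8] tip [-60.1 130.   50.3] grip 0.01 q [ 0.4   0.05 -0.7   2.12  0.09  0.72 -0.14]
scene floor slope [1.0000e-02 1.2442e+01] 91
top floor slope [ 0.463 44.145] 276
7.1167
```

View pics/scene_7.0.png

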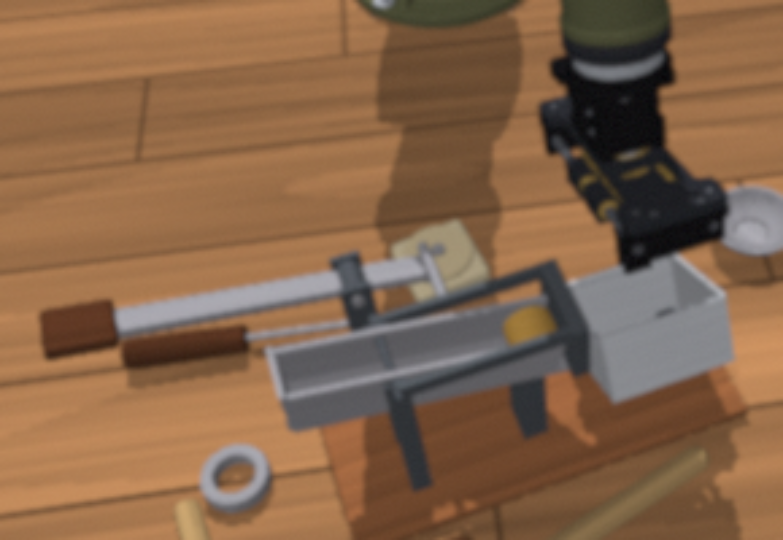

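Run:
```python
from plan import *
M=T("wrist");im,d=optics.get_image("wrist"); cv2.imwrite("pics/w1.png",im)
```

```text
(no output)
```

View pics/w1.png

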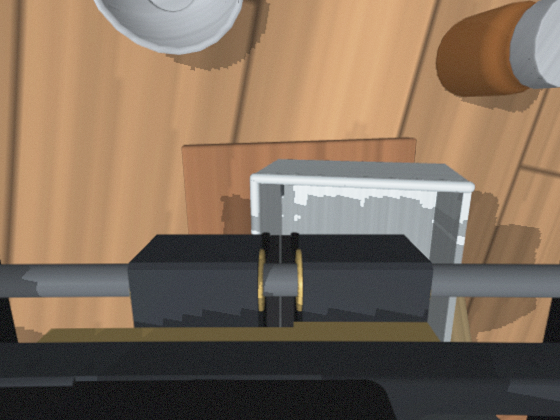

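Run:
```python
from plan import *
im,d=optics.get_image("scene"); np.save("sc1.npy",d)
cv2.imwrite("pics/sz1.png",cv2.resize(im[150:270,270:380],None,fx=5,fy=5,interpolation=cv2.INTER_CUBIC))
for x in range(-100,-40,5): print(x,proj("scene",world(p,(x,130,55)),Ms["scene"])[0].round(), end=' ')
X,u=cloud("scene",d,np.ones_like(d,bool),Ms["scene"]); c,sn=np.cos(p[2]),np.sin(p[2]); L=(X-[p[0],p[1],0])@np.array([[c,-sn,0],[sn,c,0],[0,0,1]])*1000
print()
for v in range(196,214,2):
    for uu in range(308,328,3):
        i=np.where((u[:,0]==uu)&(u[:,1]==v))[0]
        print(L[i[0]].round().astype(int) if len(i) else None,end=' ')
    print()
for u0 in [(325,205)]: pass
print(models.search_frame("scene","bin_rim"))
```

```text
-100 [308. 203.] -95 [309. 204.] -90 [310. 206.] -85 [311. 207.] -80 [312. 209.] -75 [313. 211.] -70 [314. 212.] -65 [315. 214.] -60 [316. 216.] -55 [317. 218.] -50 [317. 219.] -45 [318. 221.] 
[-82 120 102] [-12  94 193] [ -4  96 200] [ -3 101 200] [ -3 108 197] [ -3 114 194] [ -2 119 192] 
[-81 120  98] [-11  94 188] [ -5  97 194] [ -2 101 195] [ -2 107 193] [ -2 113 190] [ -5 121 183] 
[-80 120  92] [-11  94 183] [ -2  96 191] [ -6 104 184] [ -6 110 181] [ -6 116 178] [ -5 122 176] 
[-144  149   -3] [-10  93 179] [ -6  98 181] [ -5 103 180] [ -4 109 178] [ -4 115 174] [ -5 122 171] 
[-138  147   -2] [-10  94 171] [ -3  97 178] [ -4 103 174] [ -4 109 172] [ -2 115 172] [ -3 121 167] 
[-132  144   -2] [-63 119  92] [ -4  97 171] [ -3 103 170] [ -1 108 169] [ -1 114 167] [-74 161  59] 
[-125  141    0] [-62 119  85] [ -1  96 169] [ -3 103 164] [-59 139  80] [-73 153  57] [-71 160  56] 
[-74 118  64] [-63 120  77] [-57 124  82] [-72 139  57] [-69 144  58] [-70 153  53] [-69 160  50] 
[-72 117  61] [-72 124  57] [-70 131  56] [-71 138  51] [-69 145  51] [-68 152  49] [-66 158  47] 
[{'location': [0.0772, 0.0637, 0.8066], 'conf': 0.62}, {'location': [-0.0943, -0.0079, 0.9223], 'conf': 0.54}]
```

View pics/sz1.png

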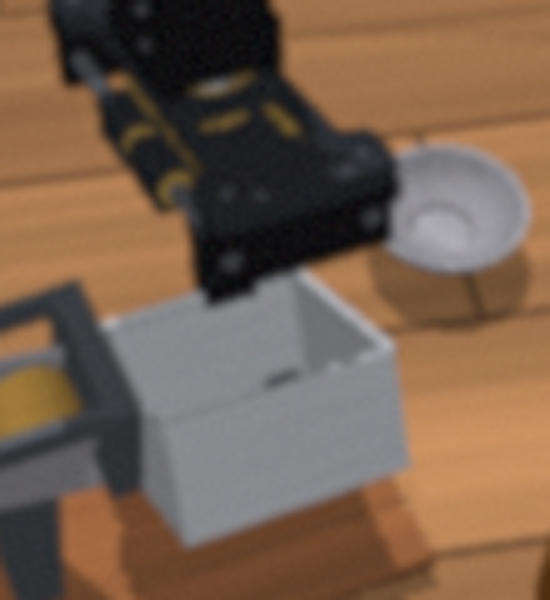

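Run:
```python
from plan import *
def loc(d):
    X,u=cloud("scene",d,np.ones_like(d,bool),Ms["scene"]); c,sn=np.cos(p[2]),np.sin(p[2]); return (X-[p[0],p[1],0])@np.array([[c,-sn,0],[sn,c,0],[0,0,1]])*1000,u
for f in ["scene0.npy","sc1.npy"]:
    L,u=loc(np.load(f)); print(f)
    for x in range(-88,60,6):
        b=L[(abs(L[:,1]-140)<25)&(abs(L[:,0]-x)<3)&(L[:,2]>22)&(L[:,2]<125)]
        if len(b)>3: print(x,np.percentile(b[:,2],[2,50,98]).round(),len(b),end=' ')
    print()
im0=cv2.imread("pics/scene0.png"); im,_=optics.get_image("scene")
cv2.imwrite("pics/cmp.png",cv2.resize(np.hstack([im0[170:270,280:380],im[170:270,280:380]]),None,fx=4,fy=4,interpolation=cv2.INTER_CUBIC))
```

```text
scene0.npy
-76 [56. 64. 67.] 66 -70 [47. 55. 66.] 109 -64 [37. 44. 53.] 112 -58 [25. 33. 41.] 108 -52 [22. 25. 32.] 51 -40 [41. 58. 83.] 4 -34 [74. 81. 87.] 4 8 [105. 109. 111.] 36 14 [ 96. 103. 111.] 135 20 [85. 92. 99.] 127 26 [73. 81. 88.] 130 32 [63. 70. 77.] 125 38 [61. 64. 66.] 37 
sc1.npy
-82 [ 88. 100. 108.] 8 -76 [ 57.  64. 100.] 29 -70 [46. 54. 92.] 109 -64 [35. 44. 84.] 115 -58 [25. 34. 83.] 130 -52 [22. 26. 69.] 56 -46 [68. 80. 84.] 5 8 [105. 109. 112.] 39 14 [ 95. 103. 111.] 131 20 [ 84.  92. 100.] 132 26 [74. 82. 88.] 126 32 [63. 70. 78.] 122 38 [60. 63. 67.] 38
```

View pics/cmp.png

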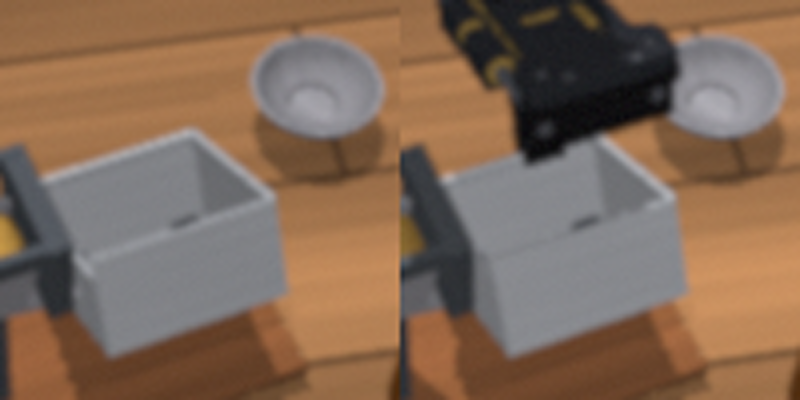

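Run:
```python
from plan import *
s=ctrl.get_state(); M=T("wrist",s);im,d=optics.get_image("wrist"); np.save("w.npy",d)
X,u=cloud("wrist",d,np.ones_like(d,bool),M); c,sn=np.cos(p[2]),np.sin(p[2]); L=(X-[p[0],p[1],0])@np.array([[c,-sn,0],[sn,c,0],[0,0,1]])*1000
print(np.array(optics.camera_model("wrist")["mount"]).round(3))
for uv in [(350,80),(60,150),(300,150),(350,170),(400,200),(258,183),(258,210),(275,200),(340,215),(470,188),(455,210),(160,30),(200,280),(290,290),(350,290),(280,335),(220,320),(350,300),(540,40),(264,250),(295,300)]:
    i=np.where((u[:,0]==uv[0])&(u[:,1]==uv[1]))[0]
    print(uv,L[i[0]].round(1) if len(i) else None)
```

```text
[[ 0.001 -0.967 -0.256  0.07 ]
 [ 1.     0.001  0.    -0.   ]
 [ 0.    -0.256  0.967 -0.174]
 [ 0.     0.     0.     1.   ]]
(350, 80) [  3.5 218.4  -1. ]
(60, 150) [-179.3  176.5    1.1]
(300, 150) [-36.5 173.3  12.1]
(350, 170) [-25.8 168.4  64.5]
(400, 200) [ 14.3 146.   53. ]
(258, 183) [-76.2 164.6  65.9]
(258, 210) [-76.4 150.6  65.7]
(275, 200) [-58.6 145.6  31.3]
(340, 215) [-16.9 133.9  36.1]
(470, 188) [  6.5 167.3 112.3]
(455, 210) [ 10.  154.2 101.9]
(160, 30) [-118.1  241.1   12.1]
(200, 280) [-108.7  164.7  160. ]
(290, 290) [-88.  158.9 159.7]
(350, 290) [-77.  162.3 168.9]
(280, 335) [-93.  154.1 169. ]
(220, 320) [-104.9  154.9  161.4]
(350, 300) [-76.7 159.5 168.4]
(540, 40) [ 72.  233.3  75.3]
(264, 250) [-80.  141.3  94.9]
(295, 300) [-79.2 141.3 136.6]
```

Run:
```python
from plan import *
im=cv2.imread("pics/w1.png"); cv2.imwrite("pics/w1z.png",cv2.resize(im[170:350,180:380],None,fx=3.3,fy=3.3,interpolation=cv2.INTER_CUBIC))
# project expected finger geometry
M=T("wrist"); 
for q in [(0,0,0),(0,0,14),(9.5,15,14),(9.5,-15,14),(9.5,15,-20),(9.5,-15,-20),(9.5,0,14)]:
    print(q,proj("wrist",s["position"]+R.apply(np.array(q)/1000),M)[0].round())
```

```text
(0, 0, 0) [280. 244.]
(0, 0, 14) [280. 235.]
(9.5, 15, 14) [307. 219.]
(9.5, -15, 14) [254. 219.]
(9.5, 15, -20) [312. 241.]
(9.5, -15, -20) [249. 241.]
(9.5, 0, 14) [280. 219.]
```

View pics/w1z.png

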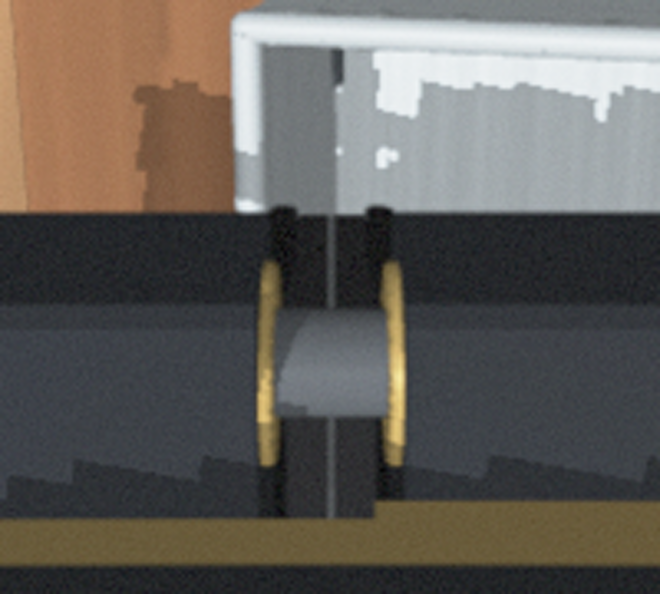

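Run:
```python
from plan import *
d=np.load("w.npy"); M=T("wrist"); X,u=cloud("wrist",d,np.ones_like(d,bool),M); t=R.inv().apply(X-s["position"])*1000
c,sn=np.cos(p[2]),np.sin(p[2]); L=(X-[p[0],p[1],0])@np.array([[c,-sn,0],[sn,c,0],[0,0,1]])*1000
for col in (266,274,286,295):
  for r in range(228,262,3):
    i=np.where((u[:,0]==col)&(u[:,1]==r))[0]
    print(col,r,"tool",t[i[0]].round(1),"chute",L[i[0]].round(0)) if len(i) else print(col,r,None)
```

```text
266 228 tool [ 5.4 -8.   9.9] chute [-69. 135.  52.]
266 231 tool [ 3.4 -8.  10.5] chute [-69. 133.  51.]
266 234 tool [ 10.7  -7.  -14. ] chute [-75. 141.  75.]
266 237 tool [ 10.6  -6.9 -18.1] chute [-75. 141.  79.]
266 240 tool [ 10.7  -6.7 -22. ] chute [-76. 141.  83.]
266 243 tool [ 11.1  -6.5 -26.8] chute [-77. 141.  88.]
266 246 tool [ 10.7  -6.4 -29.6] chute [-78. 141.  90.]
266 249 tool [ 11.   -6.2 -33.8] chute [-79. 141.  94.]
266 252 tool [ 11.   -6.1 -36.8] chute [-80. 141.  97.]
266 255 tool [ 10.7  -6.  -39.3] chute [-80. 141. 100.]
266 258 tool [  9.6  -6.  -39.8] chute [-80. 140. 100.]
266 261 tool [  9.4  -5.9 -42.4] chute [-81. 140. 103.]
274 228 tool [-1.3 -3.9 29.1] chute [-60. 129.  35.]
274 231 tool [-3.3 -3.9 29.2] chute [-60. 127.  34.]
274 234 tool [-5.1 -3.9 28.7] chute [-60. 125.  35.]
274 237 tool [  9.3  -3.1 -14.6] chute [-71. 140.  77.]
274 240 tool [  9.   -3.  -17.8] chute [-72. 139.  80.]
274 243 tool [  9.7  -2.9 -23.5] chute [-73. 140.  85.]
274 246 tool [  9.1  -2.9 -25.6] chute [-74. 139.  88.]
274 249 tool [  9.7  -2.8 -30.5] chute [-75. 140.  
[... 863 characters left out ...]
 2.3 -42.5] chute [-73. 140. 105.]
295 228 tool [-7.2  9.9 46.2] chute [-42. 122.  22.]
295 231 tool [-9.1  9.9 45.3] chute [-43. 121.  23.]
295 234 tool [ 10.9   7.2 -14.7] chute [-61. 141.  80.]
295 237 tool [ 11.2   6.9 -19.4] chute [-62. 141.  84.]
295 240 tool [ 10.8   6.8 -22.4] chute [-63. 141.  87.]
295 243 tool [ 10.5   6.7 -25.3] chute [-64. 141.  90.]
295 246 tool [ 10.9   6.5 -30. ] chute [-66. 141.  94.]
295 249 tool [ 10.5   6.4 -32.3] chute [-66. 141.  96.]
295 252 tool [ 10.6   6.3 -36. ] chute [-67. 141. 100.]
295 255 tool [ 10.6   6.1 -39.1] chute [-68. 141. 103.]
295 258 tool [ 32.2   3.7 -90.4] chute [-84. 163. 152.]
295 261 tool [ 30.8   3.8 -89.1] chute [-84. 162. 150.]
```

Request:
{"op": "arm_command", "data": {
  "motion": [
    [[0,-22,-6],[0,0,0],1],
    [[0,-21.5,-6],[0,0,0],1],
    [[0,0,0],[0,0,0],1],
    [[0,-4,14],[0,0,0],1],
    [[0,-4,14],[0,0,0],1],
    [[0,0,0],[0,0,0],1]
  ]
}}

```text
time: 7.87
position: [0.4778, 0.1068, 0.0325]
tool_rot: [1.855, 2.302, 0.297]
ft_force: [-1.2, -0.3, -0.1]
grip_width: 0.005
```

Run:
```python
from plan import *
st(); go(world(p,(-56,130,36)),desired(15))
```

```text
t 7.87 pos [0.4778 0.1068 0.0325] F [-1.2 -0.3 -0.1] chute mm [-111.3  130.1   32.5] tip [-107.7  130.    19. ] grip 0.0 q [ 0.43 -0.01 -0.71  2.24  0.03  0.64 -0.09]
shift tool mm [ 0.1 54.3 11. ] norm 55.0
turn deg [ 0.05  0.46 -0.15]
```

Request:
{"op": "arm_command", "data": {
  "motion": [
    [[0,7,1.5],[0,0,0],1],
    [[0,6,1.5],[0,0,0],1],
    [[0,6,1.5],[0,0,0],1],
    [[0,5,1],[0,0,0],1],
    [[0,5,1],[0,0,0],1],
    [[0,5,1],[0,0,0],1],
    [[0,0,0],[0,0,0],1]
  ]
}}

```text
time: 8.45
position: [0.5138, 0.1148, 0.0361]
tool_rot: [1.854, 2.3, 0.3]
ft_force: [-1.0, -0.9, -0.9]
grip_width: 0.006
```

```bash
cat > binchk.py <<'E'
from plan import *
st()
im,d=optics.get_image("scene"); np.save("sc.npy",d); cv2.imwrite(f"pics/s_{float(s['time']):.1f}.png",cv2.resize(im[150:290,180:380],None,fx=4,fy=4,interpolation=cv2.INTER_CUBIC))
X,u=cloud("scene",d,np.ones_like(d,bool),Ms["scene"]); c,sn=np.cos(p[2]),np.sin(p[2]); L=(X-[p[0],p[1],0])@np.array([[c,-sn,0],[sn,c,0],[0,0,1]])*1000
b=L[(abs(L[:,1]-120)<35)&(L[:,0]>0)&(L[:,0]<58)&(L[:,2]>18)&(L[:,2]<118)]
for x in range(2,60,6):
    a=b[abs(b[:,0]-x)<3]
    if len(a)>5: print(x,np.percentile(a[:,2],[2,50,98]).round(),len(a),end=' ')
print()
E
python3 binchk.py
```

```text
t 8.45 pos [0.5138 0.1148 0.0361] F [-1.  -0.9 -0.9] chute mm [-74.5 130.1  36.1] tip [-70.8 129.9  22.6] grip 0.01 q [ 0.41  0.08 -0.71  2.16  0.13  0.66 -0.17]
20 [ 93. 101. 105.] 140 26 [78. 89. 98.] 211 32 [65. 75. 84.] 203 38 [51. 60. 70.] 201 44 [52. 53. 59.] 13
```

Request:
{"op": "arm_command", "data": {
  "motion": [
    [[0,5,1],[0,0,0],1],
    [[0,5,1],[0,0,0],1],
    [[0,4,1],[0,0,0],1],
    [[0,3,1],[0,0,0],1],
    [[0,0,0],[0,0,0],1]
  ]
}}

```text
time: 8.92
position: [0.5314, 0.1185, 0.0372]
tool_rot: [1.853, 2.299, 0.302]
ft_force: [-2.4, -1.2, 1.4]
grip_width: 0.001
```

```bash
python3 binchk.py
```

```text
t 8.92 pos [0.5314 0.1185 0.0372] F [-2.4 -1.2  1.4] chute mm [-56.4 129.9  37.2] tip [-52.7 129.8  23.7] grip 0.0 q [ 0.39  0.12 -0.7   2.13  0.17  0.66 -0.2 ]
2 [18. 18. 19.] 8 14 [18. 19. 20.] 8 44 [67. 68. 70.] 10 50 [19. 47. 70.] 415
```

Request:
{"op": "arm_command", "data": {
  "motion": [
    [[0,1,0.3],[0,0,0],1],
    [[0,1,0.3],[0,0,0],1],
    [[0,0,0],[0,0,0],1]
  ]
}}

```text
time: 9.22
position: [0.5315, 0.1184, 0.0366]
tool_rot: [1.854, 2.301, 0.298]
ft_force: [-6.5, -1.6, 5.6]
grip_width: 0.004
```

Request:
{"op": "arm_command", "data": {
  "motion": [
    [[0,1,0.3],[0,0,0],1],
    [[0,0,0],[0,0,0],1],
    [[0,0,0],[0,0,0],1]
  ]
}}

```text
time: 9.47
position: [0.5315, 0.1185, 0.0362]
tool_rot: [1.855, 2.302, 0.295]
ft_force: [-10.5, -2.1, 7.4]
grip_width: 0.008
```

```bash
python3 binchk.py
python3 - <<'E'
from h import *
import glob; f=sorted(glob.glob("pics/s_9*"))[-1]; print(f)
E
```

```text
t 9.47 pos [0.5315 0.1185 0.0362] F [-10.5  -2.1   7.4] chute mm [-56.3 129.8  36.2] tip [-52.7 129.7  22.7] grip 0.01 q [ 0.39  0.13 -0.7   2.12  0.18  0.67 -0.21]
2 [18. 18. 19.] 7 8 [18. 18. 19.] 12 14 [18. 18. 20.] 6 44 [66. 69. 70.] 14 50 [20. 47. 70.] 401 
pics/s_9.5.png
```

Request:
{"op": "arm_command", "data": {
  "motion": [
    [[0,-10,-3],[0,0,0],1],
    [[0,-15,-4],[0,0,0],1],
    [[0,-10,-5],[0,0,0],1],
    [[0,7,-30],[0,0,0],1],
    [[0,7,-30],[0,0,0],1],
    [[0,7,-30],[0,0,0],1],
    [[0,0,0],[0,0,0],1]
  ]
}}

```text
time: 10.1
position: [0.4997, 0.1123, 0.1393]
tool_rot: [1.845, 2.29, 0.314]
ft_force: [1.7, 0.7, 0.8]
grip_width: 0.004
```

```bash
python3 binchk.py
python3 - <<'E'
from plan import *
go(world(p,(-72,-264,260)),desired(0))
E
```

```text
t 10.1 pos [0.4997 0.1123 0.1393] F [1.7 0.7 0.8] chute mm [-88.7 130.7 139.3] tip [-84.9 130.6 125.9] grip 0.0 q [ 0.45 -0.14 -0.69  2.1  -0.1   0.87  0.02]
2 [18. 18. 19.] 6 8 [18. 19. 19.] 8 44 [67. 69. 70.] 16 50 [20. 47. 70.] 405 
shift tool mm [-395.7   52.3 -109.5] norm 414.0
turn deg [15.87  0.61 -0.2 ]
```

```bash
ls pics
```

```text
cmp.png
s_10.1.png
s_8.4.png
s_8.9.png
s_9.5.png
scene0.png
scene_7.0.png
scenez.png
sz1.png
top0.png
top1.png
top_7.0.png
topz.png
w1.png
w1z.png
wrist0.png
```

View pics/s_10.1.png

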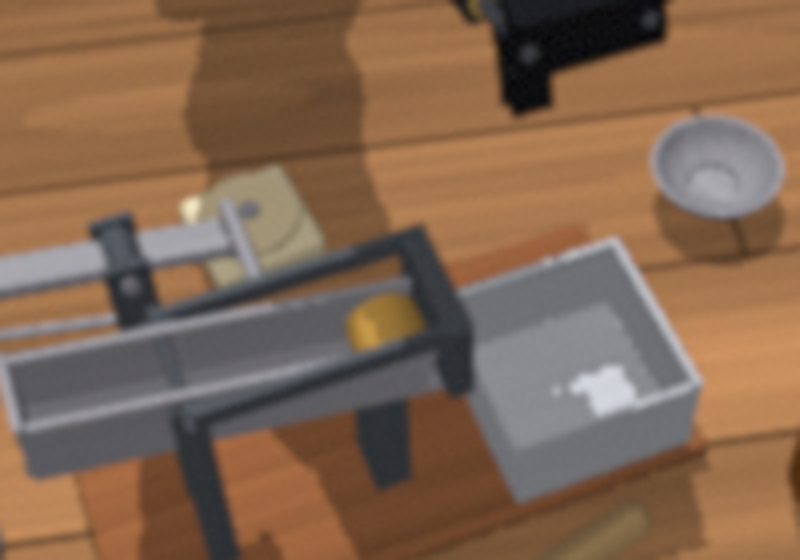

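Request:
{"op": "arm_command", "data": {
  "motion": [
    [[0,0,-30],[4,0,0],1],
    [[0,0,-30],[4,0,0],1],
    [[0,0,-30],[4,0,0],1],
    [[0,0,-30],[4,0,0],1],
    [[0,0,-20],[0,0,0],1],
    [[0,0,0],[0,0,0],1]
  ]
}}

```text
time: 10.65
position: [0.4788, 0.1092, 0.2729]
tool_rot: [1.971, 2.444, -0.014]
ft_force: [-0.3, 0.9, -0.9]
grip_width: 0.002
```

Run:
```python
from plan import *
st();go(world(p,(-71,-264,270)),desired(0))
```

```text
t 10.65 pos [0.4788 0.1092 0.2729] F [-0.3  0.9 -0.9] chute mm [-109.9  132.2  272.9] tip [-110.   132.1  258.9] grip 0.0 q [ 0.45 -0.02 -0.71  1.71 -0.    1.45 -0.05]
shift tool mm [-396.    40.6    5.3] norm 398.0
turn deg [-0.35  0.38 -0.25]
```

Request:
{"op": "arm_command", "data": {
  "motion": [
    [[-33,0,-3],[0,0,0],1],
    [[-33,0,-3],[0,0,0],1],
    [[-33,2,0],[0,0,0],1],
    [[-33,2,0],[0,0,0],1],
    [[-33,4,0],[0,0,0],1],
    [[-33,4,0],[0,0,0],1],
    [[-33,4,0],[0,0,0],1],
    [[-33,4,0],[0,0,0],1]
  ]
}}

```text
time: 11.32
position: [0.551, -0.1472, 0.2756]
tool_rot: [-1.971, -2.443, 0.024]
ft_force: [1.2, 1.2, -0.1]
grip_width: 0.007
```

Request:
{"op": "arm_command", "data": {
  "motion": [
    [[-33,5,0],[0,0,0],1],
    [[-33,5,0],[0,0,0],1],
    [[-33,5,0],[0,0,0],1],
    [[-33,5,0],[0,0,0],1],
    [[0,0,10],[0,0,0],1],
    [[0,0,10],[0,0,0],1],
    [[0,0,0],[0,0,0],1]
  ]
}}

```text
time: 11.9
position: [0.5967, -0.2692, 0.2538]
tool_rot: [-1.967, -2.44, 0.024]
ft_force: [-1.4, 0.2, -0.6]
grip_width: 0.004
```

Run:
```python
from plan import *
st();go(world(p,(-71,-262,190)),desired(0))
im,d=optics.get_image("scene"); cv2.imwrite("pics/s_pad.png",cv2.resize(im[100:300,80:370],None,fx=2.7,fy=2.7,interpolation=cv2.INTER_CUBIC))
s2=ctrl.get_state(); M=T("wrist",s2); im,d=optics.get_image("wrist"); cv2.imwrite("pics/w_pad.png",im)
```

```text
t 11.9 pos [ 0.5967 -0.2692  0.2538] F [-1.4  0.2 -0.6] chute mm [ -76.4 -262.8  253.8] tip [ -76.7 -262.8  239.8] grip 0.0 q [ 0.7   0.36 -0.43  1.35  0.16  1.48  0.49]
shift tool mm [ 1.   6.5 63.7] norm 64.0
turn deg [-0.97  0.19 -0.22]
```

View pics/s_pad.png

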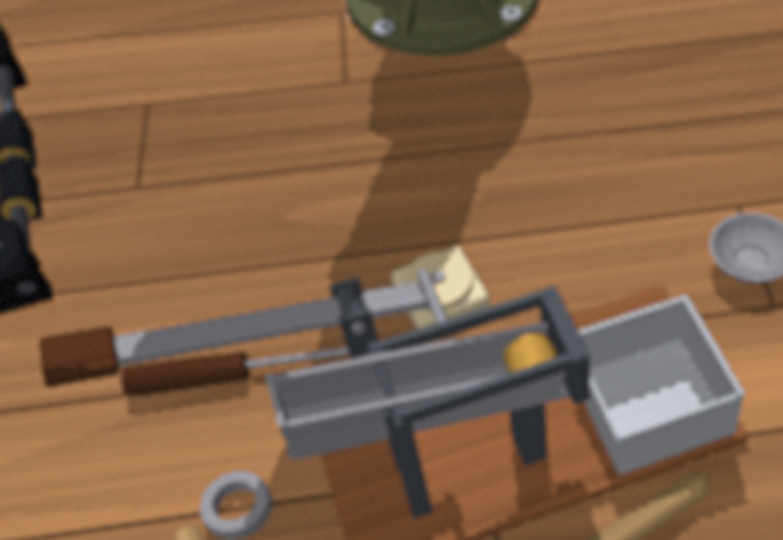

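View pics/w_pad.png

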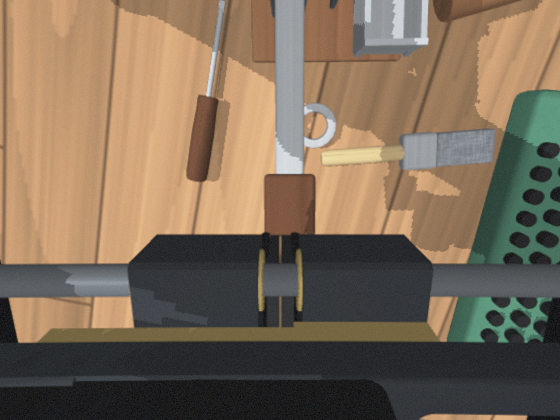

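Run:
```python
from plan import *
M=T("wrist",s)
for q in [(-70,-260,199),(-88,-238,203),(-52,-238,203),(-52,-282,195)]: print(q,proj("wrist",world(p,q),M)[0].round())
print(proj("scene",s["position"],Ms["scene"])[0])
```

```text
(-70, -260, 199) [289. 209.]
(-88, -238, 203) [262. 179.]
(-52, -238, 203) [316. 179.]
(-52, -282, 195) [314. 237.]
[ 90.84300266 206.57779176]
```

Request:
{"op": "arm_command", "data": {
  "motion": [
    [[1,3,20],[1,0,0],1],
    [[1,3,20],[0,0,0],1],
    [[0,0,18],[0,0,0],1],
    [[0,0,10],[0,0,0],1],
    [[0,0,5],[0,0,0],1],
    [[0,0,0],[0,0,0],1]
  ]
}}

```text
time: 12.5
position: [0.6018, -0.2671, 0.1852]
tool_rot: [-1.963, -2.435, 0.044]
ft_force: [-1.6, 2.4, 3.6]
grip_width: 0.007
```

Run:
```python
from plan import *
st()
```

```text
t 12.5 pos [ 0.6018 -0.2671  0.1852] F [-1.6  2.4  3.6] chute mm [ -71.  -261.8  185.2] tip [ -71.4 -261.9  171.3] grip 0.01 q [ 0.69  0.4  -0.43  1.43  0.19  1.37  0.46]
```

Request:
{"op": "arm_command", "data": {
  "motion": [
    [[0,0,8],[0,0,0],1],
    [[0,0,8],[0,0,0],1],
    [[0,0,8],[0,0,0],1],
    [[0,0,8],[0,0,0],1],
    [[0,0,8],[0,0,0],1]
  ]
}}

```text
time: 12.92
position: [0.6019, -0.27, 0.146]
tool_rot: [-1.968, -2.437, 0.043]
ft_force: [3.2, -3.0, 5.3]
grip_width: 0.006
```

Request:
{"op": "arm_command", "data": {
  "motion": [
    [[0,0,8],[0,0,0],1],
    [[0,0,8],[0,0,0],1],
    [[0,0,6],[0,0,0],1],
    [[0,0,0],[0,0,0],1],
    [[0,0,0],[0,0,0],1]
  ]
}}

```text
time: 13.33
position: [0.5994, -0.2681, 0.1223]
tool_rot: [-1.962, -2.433, 0.044]
ft_force: [1.1, -0.4, 5.2]
grip_width: 0.001
```

Run:
```python
from plan import *
st()
im,d=optics.get_image("scene"); cv2.imwrite("pics/s_press.png",cv2.resize(im[100:300,80:370],None,fx=2.7,fy=2.7,interpolation=cv2.INTER_CUBIC))
for r in models.search_frame("scene","drum")[:2]: print(r["conf"],inchute(Ms["scene"][:3,:3]@r["location"]+Ms["scene"][:3,3]).round())
```

```text
t 13.33 pos [ 0.5994 -0.2681  0.1223] F [ 1.1 -0.4  5.2] chute mm [ -73.6 -262.3  122.3] tip [ -74.  -262.3  108.3] grip 0.0 q [ 0.69  0.44 -0.42  1.51  0.2   1.26  0.45]
0.68 [  7. 131.  46.]
```

View pics/s_press.png

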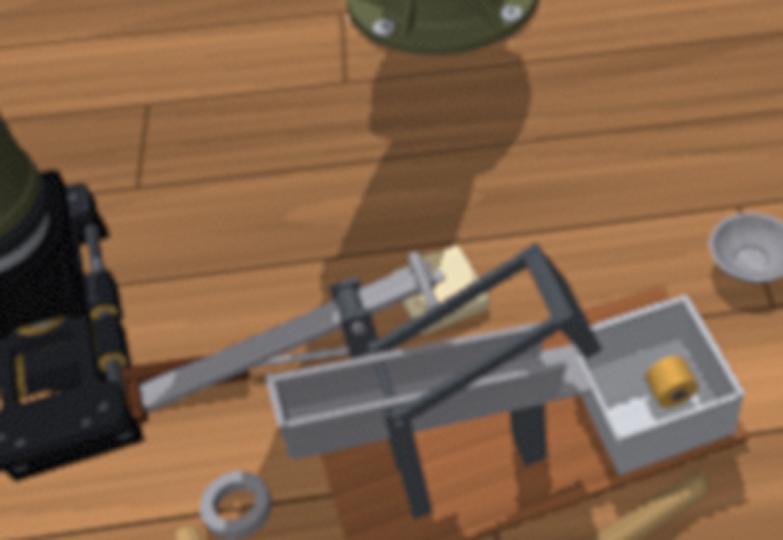

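Drum is in the bin at (670,380). I hold 0.5 s, check it has settled, then release slowly.

Request:
{"op": "arm_command", "data": {
  "motion": [
    [[0,0,0],[0,0,0],1],
    [[0,0,0],[0,0,0],1],
    [[0,0,0],[0,0,0],1],
    [[0,0,0],[0,0,0],1],
    [[0,0,0],[0,0,0],1],
    [[0,0,0],[0,0,0],1],
    [[0,0,0],[0,0,0],1],
    [[0,0,0],[0,0,0],1]
  ]
}}

```text
time: 14.1
position: [0.5996, -0.2685, 0.123]
tool_rot: [-1.963, -2.434, 0.044]
ft_force: [-0.5, 3.2, 5.0]
grip_width: 0.008
```

Run:
```python
from plan import *
st()
im,d=optics.get_image("scene")
for r in models.search_frame("scene","drum")[:2]: print(r["conf"],inchute(Ms["scene"][:3,:3]@r["location"]+Ms["scene"][:3,3]).round())
```

```text
t 14.1 pos [ 0.5996 -0.2685  0.123 ] F [-0.5  3.2  5. ] chute mm [ -73.5 -262.7  123. ] tip [ -73.9 -262.8  109. ] grip 0.01 q [ 0.69  0.44 -0.42  1.51  0.2   1.26  0.45]
0.58 [  9. 145.  43.]
```

Request:
{"op": "arm_command", "data": {
  "motion": [
    [[0,0,-8],[0,0,0],1],
    [[0,0,-8],[0,0,0],1],
    [[0,0,-8],[0,0,0],1],
    [[0,0,-8],[0,0,0],1],
    [[0,0,-8],[0,0,0],1],
    [[0,0,-8],[0,0,0],1],
    [[0,0,-8],[0,0,0],1],
    [[0,0,-8],[0,0,0],1]
  ]
}}

```text
time: 14.87
position: [0.602, -0.2671, 0.1878]
tool_rot: [-1.963, -2.435, 0.043]
ft_force: [-1.6, 4.2, 3.5]
grip_width: 0.008
```

Request:
{"op": "arm_command", "data": {
  "motion": [
    [[0,0,-10],[0,0,0],1],
    [[0,0,-20],[0,0,0],1],
    [[0,0,-20],[0,0,0],1],
    [[0,0,-20],[0,0,0],1],
    [[0,0,-20],[0,0,0],1],
    [[0,0,0],[0,0,0],1],
    [[0,0,0],[0,0,0],1]
  ]
}}

```text
time: 15.45
position: [0.6052, -0.2675, 0.2782]
tool_rot: [-1.966, -2.437, 0.043]
ft_force: [0.2, 1.3, -0.4]
grip_width: 0.006
```

```bash
python3 binchk.py
python3 - <<'E'
from plan import *
im,d=optics.get_image("scene"); cv2.imwrite("pics/s_end.png",cv2.resize(im[100:300,80:370],None,fx=2.7,fy=2.7,interpolation=cv2.INTER_CUBIC))
for t in ["drum","flap","lever_pad","race","spool_case","screwdriver","brush"]:
  for r in models.search_frame("scene",t)[:1]: 
    w=Ms["scene"][:3,:3]@r["location"]+Ms["scene"][:3,3]; print(t,r["conf"],w.round(3),inchute(w).round())
X,u=cloud("scene",d,np.ones_like(d,bool),Ms["scene"]); c,sn=np.cos(p[2]),np.sin(p[2]); L=(X-[p[0],p[1],0])@np.array([[c,-sn,0],[sn,c,0],[0,0,1]])*1000
for dd,n in ((np.load("scene0.npy"),"start"),(d,"end")):
    X,u=cloud("scene",dd,np.ones_like(dd,bool),Ms["scene"]); L=(X-[p[0],p[1],0])@np.array([[c,-sn,0],[sn,c,0],[0,0,1]])*1000
    a=L[(abs(L[:,0]+70)<15)&(L[:,1]<-225)&(L[:,1]>-295)&(L[:,2]>100)&(L[:,2]<215)]; b=L[(abs(L[:,0])<30)&(L[:,1]>20)&(L[:,1]<80)&(L[:,2]>140)]
    print(n,"pad z",np.median(a[:,2]).round(1),"flap top",np.percentile(b[:,2],[50,95]).round(1),b[:,1].mean().round(1))
E
```

```text
t 15.45 pos [ 0.6052 -0.2675  0.2782] F [ 0.2  1.3 -0.4] chute mm [ -67.8 -262.9  278.2] tip [ -68.2 -263.1  264.2] grip 0.01 q [ 0.68  0.37 -0.43  1.28  0.17  1.54  0.47]
2 [26. 48. 54.] 31 8 [18. 48. 54.] 41 14 [18. 36. 52.] 86 44 [67. 68. 70.] 15 50 [19. 47. 70.] 408 
drum 0.59 [0.594 0.147 0.044] [ 11. 144.  44.]
flap 0.57 [0.611 0.01  0.164] [ -2.   7. 164.]
lever_pad 0.83 [ 0.583 -0.193  0.179] [ -74. -185.  179.]
race 0.93 [ 0.63  -0.212  0.015] [ -32. -214.   15.]
spool_case 0.75 [ 0.445 -0.033  0.026] [-173.    0.   26.]
screwdriver 0.78 [ 0.5   -0.248  0.016] [-166. -221.   16.]
brush 0.77 [ 0.768 -0.211  0.018] [ 103. -243.   18.]
start pad z 196.9 flap top [160.3 162.9] 37.5
end pad z 196.9 flap top [160.7 163. ] 39.6
```

View pics/s_end.png

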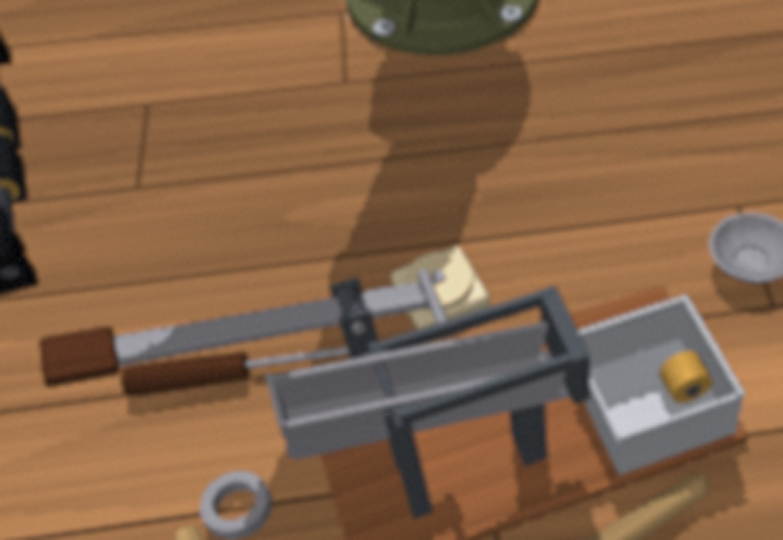

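Request:
{"op": "arm_command", "data": {
  "motion": [
    [[0,0,0],[0,0,0],1],
    [[0,0,0],[0,0,0],1],
    [[0,0,0],[0,0,0],1],
    [[0,0,0],[0,0,0],1],
    [[0,0,0],[0,0,0],1],
    [[0,0,0],[0,0,0],1],
    [[0,0,0],[0,0,0],1],
    [[0,0,0],[0,0,0],1]
  ]
}}

```text
time: 16.57
position: [0.6043, -0.267, 0.277]
tool_rot: [-1.964, -2.435, 0.044]
ft_force: [0.1, 0.0, 0.4]
grip_width: 0.009
```

Run:
```python
from plan import *
im,d=optics.get_image("scene")
for r in models.search_frame("scene","drum")[:1]: print(r["conf"],inchute(Ms["scene"][:3,:3]@r["location"]+Ms["scene"][:3,3]).round())
st(); print(ctrl.close_job())
```

```text
0.7 [  7. 145.  44.]
t 16.57 pos [ 0.6043 -0.267   0.277 ] F [0.1 0.  0.4] chute mm [ -68.6 -262.2  277. ] tip [ -69.  -262.3  263. ] grip 0.01 q [ 0.68  0.37 -0.43  1.28  0.17  1.54  0.47]
the job is handed in; nothing more can be done
None
```

I pushed the bin home to its stop, then pressed the lever until the drum rolled into the bin. I let the lever up slowly, so the flap shut again, and handed the job in at about 16.6 s of the 51 s allowed.

**First push missed:** The closed fingers end about 28 mm shorter than I had taken from the interface text. My first push went over the rim without moving the bin. The pictures showed this, and I repeated the push lower.

**Last checks:**
- **Bin:** It is level, with its floor and back wall at home height. The push ended against the stop at about 10 N.
- **Drum:** It rests in the bin, about 25 mm past the middle along the bin and about 8 mm to the side. Readings taken more than a second apart agree within the network's scatter of a few mm.
- **Lever and flap:** The lever pad and flap top are back at their starting heights.
- **Robot:** It is clear of everything, and the force reading is close to zero.
- **Other things on the bench:** The race, spool case, screwdriver and brush show no movement beyond measurement scatter. I did not measure the mallet, jar and dish again, but the arm did not go near them after the start.

No verdict came back when I handed the job in.

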